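# Open the glue-jar warmer by its release tab

## Task

The jars of gilding glue are warm: open the warmer. Press the orange release tab on its front deck so that the sprung lid pops up, then push the lid back with your fingertips, steadily and without flinging it, until it rests fully open against its stop, and take your hand away. Pick nothing up, and leave the thermostat setting, the glue jars inside and everything else on the bench as they are.

Things in the scene. Friction and masses are not known exactly. Their poses are not given: they have to be found in the camera images.
- warmer: glue-jar warmer: light grey enamel box fixed on the bench, 260 x 260 mm, 105 tall. Origin under its middle; x points from its front to its rear hinge, y to its left. Front 70 mm (x -132 to -62): dark control deck at z 106, with the orange release tab in the middle, a thermostat knob at y +80, lamps and a switch (below z 111) at y -58 to -116. A teal-grey lid covers the rest
- tab_pad (a point): where to press: middle of the top face of the orange release tab (x -96, y 0, z 118 mm in the warmer's frame at rest). The tab is a paddle 40 mm (x -114 to -74) by 30 mm (y), its top 12 mm above the deck, its rear end 14 mm in front of the shut lid's front edge
- tab (a joint): release tab, a sprung rocker, pivot 47 mm behind and 28 mm below tab_pad: 0 at rest, 0.26 rad fully pressed (12 mm down at tab_pad). The latch lets go at about 0.13 rad (6 mm down). It takes 1 to 2 N to start, 2 to 4 N to release and 3 to 5 N at the bottom, and springs back when let go
- lid_hinge (a point): middle of the lid's hinge axis, at x +100, y 0, z 118 mm in the warmer's frame; the axis runs along the warmer's y and does not move with the lid
- lid_edge (a point): lower corner of the lid's front edge, mid-width; moves with the lid. Shut: 160 mm ahead of (warmer -x) and 11 mm below the hinge axis. The lid is a slab 156 mm deep, 250 wide (y +-125), 23 thick (11 mm below to 12 mm above the hinge axis). Nothing hangs below it; with the lid up, the tab's small steel hook stands in the slot behind the tab, up to z 117 in the warmer's frame
- lid (a joint): lid angle, rad: 0 shut and latched, grows as it opens; 1.85 = open stop (leaning 16 deg back past upright). Unlatched, sprung pins raise it to about 0.8 within a second; there it stays until pushed (needs up to 0.35 N m, plus 0.2 N m per rad/s damping). Let go before upright (about 1.57) it sinks back onto the pins; well past upright it leans slowly back to the stop and stays
- thermostat_mark (a point): white pointer at the rim of the black thermostat knob (36 mm across, 16 mm tall, standing on the deck, its axis at x -96, y +80 in the warmer's frame; knob top at z 122 mm); the knob turns easily if brushed
- glue_jar_left: amber glass glue jar with white lid, 62 mm across, 66 tall, loose in the left well inside the warmer; its top is 11 mm below the shut lid. Origin under its base
- glue_jar_right: the same, in the right well
- clear_jar: clear glass jar with white lid, 72 mm across, 86 tall, standing beside the warmer, on its left or right. Origin under its base
- paint_tube: white and blue metal paint tube lying beside the warmer, opposite to the jar; 115 x 40 x 20 mm, long axis x. Origin under its middle
- dowel: thin wooden stick lying to the right of the warmer, 320 mm long (its x), 12 mm thick. Origin under its middle
- flat_brush: flat brush with wooden handle, lying at one side of the bench, 220 mm long (x), 22 mm wide, 12 mm thick. Origin under its middle
- palette_knife: palette knife, dark wooden handle and narrow steel blade, lying at the other side, 220 mm long (x), handle 18 mm thick. Origin under its middle
- brush_pot: white ceramic pot of brushes, 80 mm across, pot 90 mm tall, brush tips to about 210 mm. Origin under its base
Things that resemble listed ones, but are neither listed nor needed, are in the scene too. What is meant by the brush_pot is not purple, and is the smaller of those in its own colour.

How it is judged:
By the outcome, as a careful person would: the job done as asked, in the order asked, and still so for the second after the job is handed in, with the robot touching nothing.
It also fails if it takes over 42 s, if anything falls off the work surface, if the arm or the gripper's body presses on something with over 40 N, if the wrist force passes 120 N, or if a joint passes its speed limit or range.

## Robot

A 6-joint arm with a two-finger parallel gripper is mounted at the origin on the work surface. World frame = base frame: x ahead of the robot, y to its left, z up, the work surface at z = 0. Lengths are in m, angles in degrees, forces in N, time in s.
With the tool pointing down it reaches from about 0.4 to 0.825 m from the base axis. Payload 7 kg.
Tool frame: the origin (TCP) lies midway between the tips of the shut fingers; the grasp point (between the pads) lies 19 mm behind it; z points along the fingers, y is the direction in which the jaws open and shut (so a half turn about z gives the same grasp; the last joint's range is limited). The gripper opens to 88 mm and grips with 3 to 60 N. Pads are 19 mm wide; open, the fingers measure 130 mm over their backs; the gripper's body (78 mm by 193 mm) begins 47 mm behind the grasp point.
Start: joints at [92.939, 20.546, 0.682, 0, -70.136, -16.507], TCP at [0.158, 0.656, 0.191] pointing down, gripper open.
Joint ranges: [-176.03, 176.03], [-82.01, 121.73], [-58.28, 71.71], [-173.87, 95.51], [-174.79, -0.11], [-173.66, 173.66]. Speed limits (degrees/s): [136.94, 136.94, 172.46, 180, 180, 180].

## Interface

Orientations are given as a 3x3 rotation matrix whose columns are the frame's x, y, z axes.
In Python, from rig import robot gives the robot as it stands. Calls block until the motion is done:
- robot.goto(position, orientation): joint-space move of the TCP to a pose.
- robot.servo_line(position, ori=None, speed=0.15): straight line of the TCP; ori=None keeps the orientation; speed is the mean speed in m/s.
- robot.movej(angles): joint-space move.
- robot.move_gripper(opening): opening from 0.0 (shut) to 1.0 (fully open); the grip force is fixed at half the most; returns when the fingers have stopped.
- robot.dwell(seconds).
- robot.ik(position, orientation): joint angles nearest the present ones, or None.
- robot.grab_frame(name): name is "scene" or "top" or "wrist"; returns (picture, depth): 384x512x3 uint8, red, green, blue; 384x512 float32, m along the optical axis (not along the pixel's ray), 0 where there is no reading.
- robot.camera_info(name): a dict with "vfov" (degrees; the focal length in pixels is half the picture's height over the tangent of half this angle, whatever the lens; pixels are square), "cx", "cy" (the principal point, pixels), "view" (4x4, takes a point from world to camera coordinates); the wrist camera has in their place "T_tool_cam" (4x4, takes a point from camera to tool coordinates, whose origin is the TCP and whose axes are the flange's). Camera axes: x right, y down, z forward; pixel columns grow to the right and rows downward; lengths in m; the calibration is good to about 2 mm. A picture is of the moment at which its call begins: read the wrist's pose just before it. camera_info takes no time and is no camera call.
A pose or a line that the arm cannot do raises robot.Unreachable and nothing moves.
- robot.job_done(): hands the job in, once; it reports no verdict.
Readings, each from a call of its own:
- robot.read_t(): time.
- robot.read_qpos(): joint angles.
- robot.read_qvel(): joint speeds.
- robot.read_effort(): joint torques, N m.
- robot.read_position(): TCP position.
- robot.read_tcp_rot(): TCP orientation.
- robot.read_force(): force on the tool from outside, world axes, zero at the start.
- robot.read_ft_torque(): the same for the moment, N m.
- robot.read_grip_width(): opening from 0.0 (shut) to 1.0 (fully open).
Only numpy, scipy, OpenCV 4.12 (cv2) and the standard library are available. Lean on these libraries where they do the work, as an engineer would, in place of code of your own. Each camera call takes 0.05 s, during which the arm holds its last target.

## Working session

There is one attempt and no reset: what is moved stays moved. The work goes in short steps, each a Python script; the robot and the scene stay as the last script left them, time stands still between calls to the robot, and variables do not carry over. Pictures are saved under pics/ and viewed, and the job is handed in when it is done.

```bash
mkdir -p pics; ls; python3 - <<'E'
from rig import robot
import cv2,numpy as np
for n in ("scene","top"):
    im,d=robot.grab_frame(n); cv2.imwrite(f"pics/{n}0.png",im[:,:,::-1]); np.savez(f"{n}0.npz",im=im,d=d)
    c=robot.camera_info(n); print(n,c["vfov"],c["cx"],c["cy"]); print(np.round(c["view"],3))
print(robot.read_t(),robot.read_tcp_rot().round(3) if hasattr(robot.read_tcp_rot(),'round') else robot.read_tcp_rot())
E
```

```text
pics
scene 47.76769605722056 260.44652797420434 192.39539000354407
[[-0.609  0.793  0.006  0.278]
 [ 0.676  0.523 -0.518 -0.234]
 [-0.414 -0.312 -0.855  1.625]
 [ 0.     0.     0.     1.   ]]
top 53.819726098095444 256.7701122847939 192.46094252031943
[[-0.008 -1.     0.002 -0.004]
 [-0.993  0.007 -0.116  0.445]
 [ 0.116 -0.003 -0.993  1.499]
 [ 0.     0.     0.     1.   ]]
0.1 [[ 0.972 -0.235 -0.   ]
 [-0.235 -0.972 -0.001]
 [ 0.     0.001 -1.   ]]
```

View pics/scene0.png

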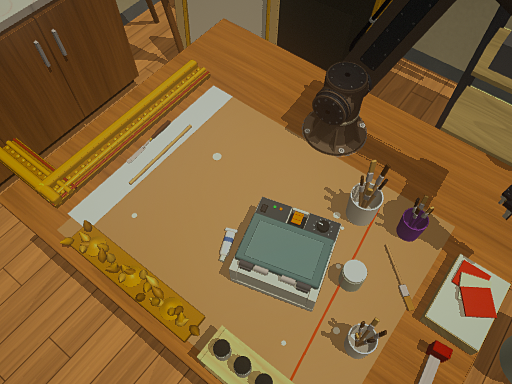

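View pics/top0.png

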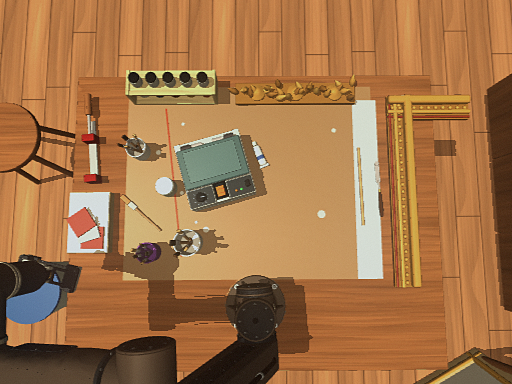

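The warmer is at about (215,170) in the top view, its deck and orange tab (221,189) towards the robot. There are two white pots, at (187,240) and (135,147), and a purple one at (149,252). None of the pots is needed, so I only have to avoid them. Next I'll measure the warmer.

```bash
cat > h.py <<'E'
import numpy as np,cv2
from rig import robot
def K(n):
    c=robot.camera_info(n); return 192/np.tan(np.radians(c["vfov"])/2),c["cx"],c["cy"],np.array(c["view"])
def ray(n,uv,z):
    f,cx,cy,V=K(n); uv=np.atleast_2d(uv).astype(float)
    d=np.c_[(uv[:,0]-cx)/f,(uv[:,1]-cy)/f,np.ones(len(uv))]@V[:3,:3]
    o=-V[:3,:3].T@V[:3,3]
    return o+d*((z-o[2])/d[:,2])[:,None]
def cloud(n,d):
    f,cx,cy,V=K(n); v,u=np.indices(d.shape)
    p=np.stack([(u-cx)/f*d,(v-cy)/f*d,d],-1)
    return (p-V[:3,3])@V[:3,:3]
def proj(n,p):
    f,cx,cy,V=K(n); c=np.atleast_2d(p)@V[:3,:3].T+V[:3,3]
    return np.c_[f*c[:,0]/c[:,2]+cx,f*c[:,1]/c[:,2]+cy]
E
python3 - <<'E'
from h import *
for n in("top","scene"):
    z=np.load(n+"0.npz"); im,d=z["im"],z["d"]; P=cloud(n,d)
    hsv=cv2.cvtColor(im,cv2.COLOR_RGB2HSV)
    roi=np.zeros(d.shape,bool)
    if n=="top": roi[120:220,165:265]=1
    else: roi[190:310,220:345]=1
    o=(cv2.inRange(hsv,(10,200,200),(22,255,255))>0)&roi
    v,u=np.nonzero(o); print(n,"orange",len(u),u.mean(),v.mean(),ray(n,[u.mean(),v.mean()],.118),"depth z",np.median(P[o],0))
    t=((cv2.inRange(hsv,(75,40,40),(100,255,255))>0)&roi).astype(np.uint8)
    cs,_=cv2.findContours(t,0,2); c=max(cs,key=cv2.contourArea)
    w=ray(n,c[:,0],.128)[:,:2].astype(np.float32)
    m=np.zeros_like(t); cv2.drawContours(m,[c],-1,1,-1); print(" lidz",np.median(P[m>0][:,2]))
    print(" lid rect",cv2.minAreaRect(w))
    big=cv2.resize(im[(slice(115,260),slice(120,280)) if n=="top" else (slice(150,320),slice(200,420))],None,fx=3.5,fy=3.5,interpolation=cv2.INTER_CUBIC); cv2.imwrite(f"pics/{n}c.png",big[:,:,::-1])
E
```

```text
top orange 0 nan nan [[nan nan nan]] depth z [nan nan nan]
 lidz 0.12998448712012564
 lid rect ((0.504996657371521, 0.2751871645450592), (0.0, 0.0), 0.0)
scene orange 6 286.1666666666667 213.5 [[0.45574113 0.09668311 0.118     ]] depth z [0.44979918 0.09398734 0.11264003]
 lidz 0.12582857691075408
 lid rect ((0.5869859457015991, 0.2971656322479248), (0.0, 0.0), 0.0)<stdin>:9: RuntimeWarning: Mean of empty slice.
  ret = ret.dtype.type(ret / rcount)
  return _methods._mean(a, axis=axis, dtype=dtype,
  ret = um.true_divide(
```

View pics/topc.png

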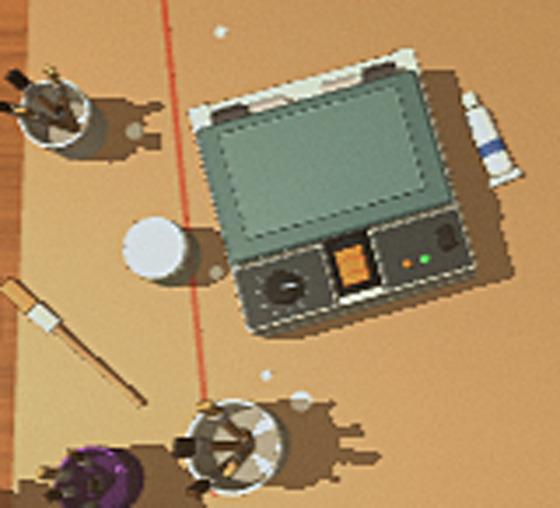

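View pics/scenec.png

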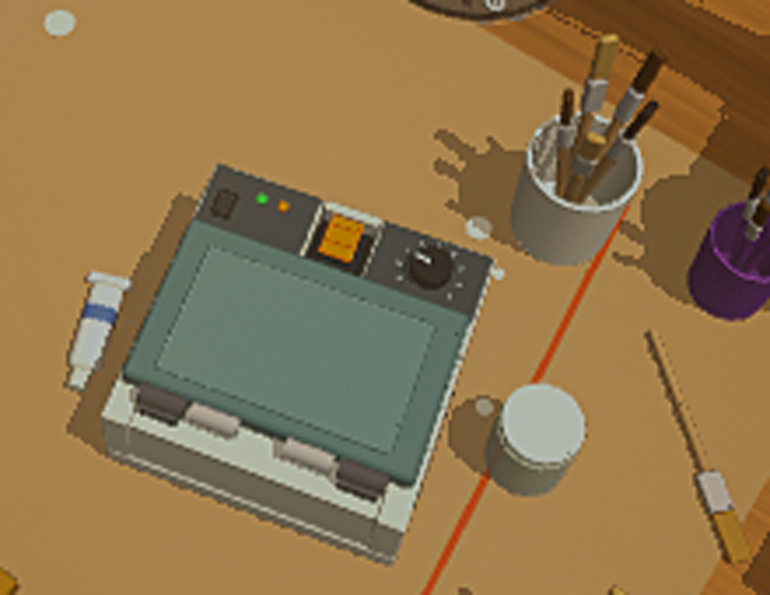

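The crops show the orange tab mid-deck, top crop (352,264) and scene crop (342,239), with the knob to its left. My masks were too tight, so I'll loosen them.

```bash
python3 - <<'E'
from h import *
for n in("top","scene"):
    z=np.load(n+"0.npz"); im,d=z["im"],z["d"]; P=cloud(n,d)
    hsv=cv2.cvtColor(im,cv2.COLOR_RGB2HSV)
    c0=(221,190) if n=="top" else (298,218)
    print(n,"hsv tab",hsv[c0[1],c0[0]], "lid",hsv[(160,215) if n=="top" else (250,285)])
    roi=np.zeros(d.shape,bool); roi[c0[1]-11:c0[1]+12,c0[0]-11:c0[0]+12]=1
    o=((cv2.inRange(hsv,(8,190,140),(22,255,255))>0)&roi)
    v,u=np.nonzero(o); print(" orange",len(u),u.mean(),v.mean(),"plane",ray(n,[u.mean(),v.mean()],.118).round(4),"depth",np.median(P[o],0).round(4))
    roi[:]=0
    if n=="top": roi[120:220,165:265]=1
    else: roi[190:310,220:345]=1
    L=hsv[(160,215) if n=="top" else (250,285)].astype(int)
    t=((cv2.inRange(hsv,(int(L[0]-12),int(max(30,L[1]-35)),60),(int(L[0]+12),int(L[1]+45),255))>0)&roi).astype(np.uint8)
    t=cv2.morphologyEx(t,cv2.MORPH_CLOSE,np.ones((5,5))); t=cv2.morphologyEx(t,cv2.MORPH_OPEN,np.ones((5,5)))
    cs,_=cv2.findContours(t,0,2); c=max(cs,key=cv2.contourArea)
    w=ray(n,c[:,0],.130)[:,:2].astype(np.float32)
    m=np.zeros_like(t); cv2.drawContours(m,[c],-1,1,-1); print(" lidz",np.median(P[m>0][:,2]))
    r=cv2.minAreaRect(w);print(" lid rect",r,cv2.boxPoints(r).round(3).tolist())
    lp=P[(m>0)&(abs(P[...,2]-.13)<.012)][:,:2].astype(np.float32); print(" depth rect",cv2.minAreaRect(lp))
E
```

```text
top hsv tab [ 17 181 200] lid [ 67  38 140]
 orange 5 222.4 191.8 plane [[0.4373 0.1233 0.118 ]] depth [0.4368 0.125  0.1159]
 lidz 0.13100794516785935
 lid rect ((0.5496719479560852, 0.16131384670734406), (0.1531597524881363, 0.24489203095436096), 15.851521492004395) [[0.4429999887943268, 0.257999986410141], [0.5090000033378601, 0.023000000044703484], [0.6570000052452087, 0.06400000303983688], [0.5899999737739563, 0.30000001192092896]]
 depth rect ((0.5505886077880859, 0.1616816520690918), (0.15394926071166992, 0.24524402618408203), 15.817768096923828)
scene hsv tab [ 21 255 180] lid [ 73  47 125]
 orange 114 297.1578947368421 217.5701754385965 plane [[0.4469 0.1308 0.118 ]] depth [0.4467 0.1309 0.117 ]
 lidz 0.13116229358294906
 lid rect ((0.5552409291267395, 0.16168323159217834), (0.15514728426933289, 0.24602365493774414), 16.122289657592773) [[0.44699999690055847, 0.257999986410141], [0.5149999856948853, 0.02199999988079071], [0.6639999747276306, 0.06499999761581421], [0.5960000157356262, 0.3009999990463257]]
 depth rect ((0.5534447431564331, 0.16089671850204468), (0.1564333289861679, 0.24682769179344177), 16.023866653442383)
```

```bash
python3 - <<'E'
from h import *
z=np.load("top0.npz"); im,d=z["im"],z["d"]; P=cloud("top",d); hsv=cv2.cvtColor(im,cv2.COLOR_RGB2HSV)
o=cv2.inRange(hsv,(8,150,120),(22,255,255))>0; roi=np.zeros(d.shape,bool); roi[179:202,210:233]=1; o&=roi&(P[...,2]>.112)
v,u=np.nonzero(o); print(len(u),ray("top",[u.mean(),v.mean()],.118),P[o].mean(0))
for nm,(a,b,c,e) in dict(big=(215,265,165,205),purple=(235,268,130,163),jar=(175,200,152,178),small=(130,165,115,150)).items():
    q=P[a:b,c:e].reshape(-1,3); q=q[q[:,2]>.03]; print(nm,q.min(0).round(3),q.max(0).round(3))
zs=np.load("scene0.npz"); Q=cloud("scene",zs["d"])
for nm,(x,y) in dict(big=(.29,.2),purple=(.27,.3)).items():
    q=Q[(np.hypot(Q[...,0]-x,Q[...,1]-y)<.12)&(Q[...,2]>.03)]; print(nm,q.min(0).round(3),q.max(0).round(3))
# IK
yaw=np.radians(16); X=np.array([np.cos(yaw),np.sin(yaw),0]);Y=np.array([-X[1],X[0],0]);Z=np.array([0,0,1.])
O=np.array([.5354,.1562,0])
def W(x,zz,y=0): return O+X*x+Y*y+Z*zz
def R(a,s=1):
    a=np.radians(a); tz=np.sin(a)*X-np.cos(a)*Z; ty=s*Y; return np.c_[np.cross(ty,tz),ty,tz]
print(W(-.096,.118))
for a in(10,15,20,25,30):
  for s in(1,-1): print("tab",a,s,np.round(robot.ik(W(-.091,.113),R(a,s)) if robot.ik(W(-.091,.113),R(a,s)) is not None else np.nan,0))
for a in(30,40,50,60,70):
  for th in(.75,1.2,1.85):
    r=.135; e=np.array([-np.cos(th),np.sin(th)]);n=np.array([np.sin(th),np.cos(th)]); p=np.array([.1,.118])+r*e-.011*n
    for s in (1,-1):
      k=robot.ik(W(*p),R(a,s)); print("push",a,th,p.round(3),s,None if k is None else np.round(k))
print(robot.read_t())
E
```

```text
75 [[0.4429163 0.1322061 0.118    ]] [0.44296621 0.13223757 0.1176826 ]
big [ 0.198 -0.003  0.031] [0.298 0.309 1.54 ]
purple [ 0.172 -0.003  0.03 ] [0.267 0.457 1.54 ]
jar [ 0.267 -0.003  0.031] [0.502 0.388 1.54 ]
small [ 0.267 -0.003  0.03 ] [0.657 0.508 1.54 ]
big [0.2   0.159 0.03 ] [0.409 0.307 0.263]
purple [0.188 0.206 0.03 ] [0.305 0.419 0.263]
[0.44311888 0.12973881 0.118     ]
tab 10 1 [  45.   -2.  -42.    7.  -41. -124.]
tab 10 -1 [ 45.  -2. -42.   7. -41.  56.]
tab 15 1 [  48.   -6.  -49.   14.  -35. -132.]
tab 15 -1 [ 48.  -6. -49.  14. -35.  48.]
tab 20 1 [  49.   -9.  -57.   24.  -27. -143.]
tab 20 -1 [ 49.  -9. -57.  24. -27.  37.]
tab 25 1 nan
tab 25 -1 nan
tab 30 1 nan
tab 30 -1 nan
push 30 0.75 [-0.006  0.202] 1 [  44.  -11.  -53.   34.  -25. -146.]
push 30 0.75 [-0.006  0.202] -1 [ 44. -11. -53.  34. -25.  34.]
push 30 1.2 [0.041 0.24 ] 1 [  42.   -7.  -42.   26.  -30. -136.]
push 30 1.2 [0.041 0.24 ] -1 [ 42.  -7. -42.  26. -30.  44.]
push 30 1.85 [0.127 0.251] 1 [  38.    1.  -31.   22.  -31. -128.]
push 30 1.85 [0.127 0.251] -1 [ 38.   1. -31.  22. -31.  52.]
[... 338 characters left out ...]
4 ] -1 None
push 50 1.85 [0.127 0.251] 1 None
push 50 1.85 [0.127 0.251] -1 None
push 60 0.75 [-0.006  0.202] 1 None
push 60 0.75 [-0.006  0.202] -1 None
push 60 1.2 [0.041 0.24 ] 1 None
push 60 1.2 [0.041 0.24 ] -1 None
push 60 1.85 [0.127 0.251] 1 None
push 60 1.85 [0.127 0.251] -1 None
push 70 0.75 [-0.006  0.202] 1 [ -20.   -6.  -53. -121.  -40.   52.]
push 70 0.75 [-0.006  0.202] -1 [ -20.   -6.  -53. -121.  -40. -128.]
push 70 1.2 [0.041 0.24 ] 1 [ -10.   -8.  -45. -120.  -29.   43.]
push 70 1.2 [0.041 0.24 ] -1 [ -10.   -8.  -45. -120.  -29. -137.]
push 70 1.85 [0.127 0.251] 1 [  -7.    0.  -38. -127.  -27.   48.]
push 70 1.85 [0.127 0.251] -1 [  -7.    0.  -38. -127.  -27. -132.]
0.1
```

```bash
python3 - <<'E'
from h import *
X=np.array([np.cos(np.radians(16)),np.sin(np.radians(16)),0]);Y=np.array([-X[1],X[0],0]);O=np.array([.5354,.1562,0])
for n in("scene","top"):
    z=np.load(n+"0.npz"); P=cloud(n,z["d"])[z["d"]>0]; 
    q=P-O; wx=q@X; wy=q@Y
    for lo,hi in((.03,.09),(.09,.13),(.13,.17),(.17,.21),(.21,.24),(.24,.4)):
        s=(P[:,2]>lo)&(P[:,2]<hi)&(wx<-.14)&(wx>-.40)&(wy>-.1)&(wy<.18)
        if s.sum(): print(n,lo,hi,s.sum(),"wx",wx[s].min().round(3),wx[s].max().round(3),"wy",wy[s].min().round(3),wy[s].max().round(3))
E
```

```text
scene 0.03 0.09 242 wx -0.291 -0.194 wy 0.125 0.179
scene 0.09 0.13 233 wx -0.295 -0.193 wy 0.124 0.18
scene 0.13 0.17 88 wx -0.262 -0.206 wy 0.145 0.179
scene 0.17 0.21 119 wx -0.272 -0.2 wy 0.138 0.18
scene 0.21 0.24 61 wx -0.271 -0.197 wy 0.142 0.18
scene 0.24 0.4 39 wx -0.276 -0.262 wy 0.15 0.165
top 0.03 0.09 44 wx -0.292 -0.202 wy 0.128 0.18
top 0.09 0.13 89 wx -0.298 -0.196 wy 0.127 0.179
top 0.13 0.17 15 wx -0.257 -0.215 wy 0.146 0.179
top 0.17 0.21 31 wx -0.274 -0.207 wy 0.143 0.179
top 0.21 0.24 16 wx -0.269 -0.199 wy 0.141 0.179
top 0.24 0.4 13 wx -0.277 -0.264 wy 0.153 0.168
```

```bash
cat >> h.py <<'E'
X=np.array([np.cos(np.radians(16)),np.sin(np.radians(16)),0]);Y=np.array([-X[1],X[0],0]);Z=np.array([0,0,1.])
O=np.array([.5354,.1566,0])
def W(x,zz,y=0): return O+X*x+Y*y+Z*zz
def R(a,s=-1):
    a=np.radians(a); tz=np.sin(a)*X-np.cos(a)*Z; ty=s*Y; return np.c_[np.cross(ty,tz),ty,tz]
def F(): return np.round(robot.read_force(),2)
E
python3 - <<'E'
from h import *
robot.move_gripper(0.0); print(robot.read_t(),robot.read_grip_width())
p=np.array(robot.read_position()); robot.servo_line(p+[0,0,.2],speed=.3); print(robot.read_t())
robot.goto(W(-.09,.26),R(10)); print(robot.read_t(),robot.read_qpos(),F())
robot.servo_line(W(-.09,.135),speed=.15); print(robot.read_t(),np.round(robot.read_position(),4),W(-.09,.135),F())
for n in("scene","wrist"):
    im,d=robot.grab_frame(n); cv2.imwrite(f"pics/{n}1.png",im[:,:,::-1])
E
```

```text
1.525 0.007420215400625582
2.3417
4.5333 [ 45.29330235  -9.51673545 -27.36801916   5.44608896 -63.49476371
  58.66563379] [-0.38 -0.2  -0.6 ]
5.5167 [0.4494 0.1323 0.1357] [0.44888645 0.13179264 0.135     ] [0.4  0.67 0.26]
```

View pics/scene1.png

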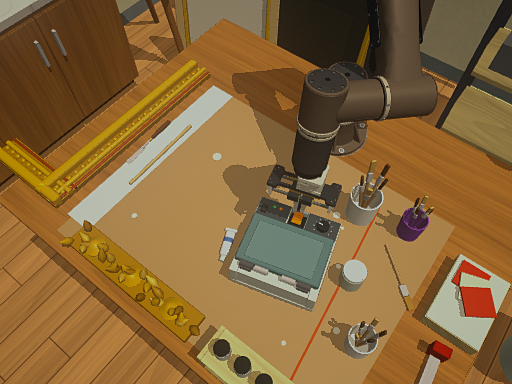

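View pics/wrist1.png

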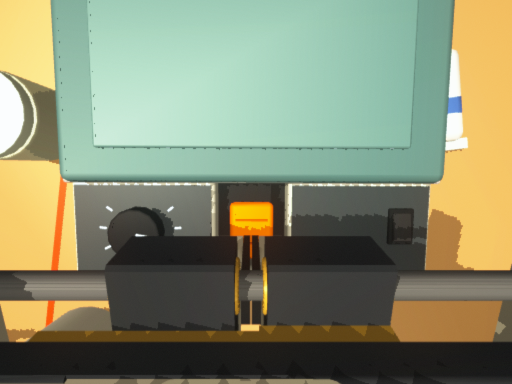

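The scene view shows the fingers standing over the tab at (298,218), and the gripper is clear of the pot at (366,205). In the wrist view the fingers are centred on the orange tab at (251,215). Pressing now.

```bash
python3 - <<'E'
from h import *
print(np.round(robot.camera_info("wrist")["T_tool_cam"],3).tolist(), F())
for h in(.121,.117,.1135,.1115,.1105):
    robot.servo_line(W(-.09,h),speed=.04); print(h,robot.read_t(),np.round(robot.read_position(),4)[2],F())
    if h<.115:
        im,d=robot.grab_frame("top"); 
        P=cloud("top",d); q=P-O; wx=q@X; wy=q@Y
        s=(d>0)&(abs(wy)<.11)&(wx>-.04)&(wx<.09)&(P[...,2]>.05); zm=P[s][:,2]; print(" lid z median",np.median(zm).round(3))
        if np.median(zm)>.15: break
robot.dwell(.5)
robot.servo_line(W(-.10,.15),speed=.15)
robot.servo_line(W(-.12,.20),speed=.2)
robot.dwell(.2); print(robot.read_t(),F())
for n in("scene","top"):
    im,d=robot.grab_frame(n); cv2.imwrite(f"pics/{n}2.png",im[:,:,::-1]); np.savez(f"{n}2.npz",im=im,d=d)
    P=cloud(n,d); q=P-O; wx=q@X; wy=q@Y
    s=(d>0)&(abs(wy)<.10)&(wx>0)&(wx<.15)&(P[...,2]>.14)
    A=np.polyfit(wx[s],P[s][:,2],1); print(n,s.sum(),"angle",np.arctan(-A[0]))
E
```

```text
[[-0.001, -0.961, -0.278, 0.074], [1.0, -0.001, 0.0, 0.001], [-0.0, -0.278, 0.961, -0.195], [0.0, 0.0, 0.0, 1.0]] [-0.4  -0.26 -0.05]
0.121 6.1167 0.1207 [0.04 0.25 0.09]
0.117 6.3667 0.1168 [ 0.04 -0.03  0.17]
0.1135 6.6167 0.1133 [-0.31 -0.42 -0.29]
 lid z median 0.132
0.1115 6.9167 0.1114 [-1.01  0.35 -0.32]
 lid z median 0.132
0.1105 7.2167 0.1104 [-0.32  0.22  0.1 ]
 lid z median 0.131
8.8083 [ 0.34 -0.4  -0.12]Traceback (most recent call last):
  File "<stdin>", line 18, in <module>
    raise TypeError("expected non-empty vector for x")
TypeError: expected non-empty vector for x
```

View pics/scene2.png

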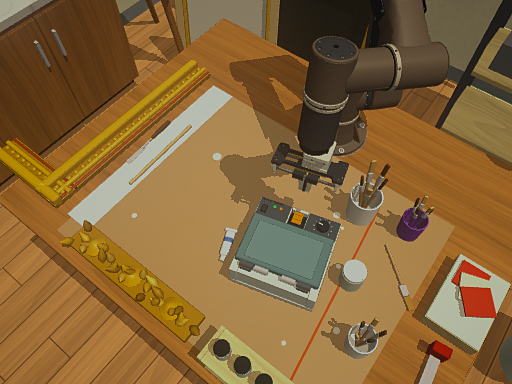

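No contact force even at TCP z 0.110, and the lid is still shut, so I'll check the tab position and height from the wrist image.

```bash
cat >> h.py <<'E'
def wrist_pose():
    T=np.array(robot.camera_info("wrist")["T_tool_cam"]); M=np.eye(4); M[:3,:3]=robot.read_tcp_rot(); M[:3,3]=robot.read_position(); return M@T
def wcloud(d,M):
    c=robot.camera_info("wrist"); f=192/np.tan(np.radians(c["vfov"])/2); v,u=np.indices(d.shape)
    p=np.stack([(u-c["cx"])/f*d,(v-c["cy"])/f*d,d],-1); return p@M[:3,:3].T+M[:3,3]
E
python3 - <<'E'
from h import *
M=wrist_pose(); im,d=robot.grab_frame("wrist"); cv2.imwrite("pics/wrist2.png",im[:,:,::-1])
P=wcloud(d,M); q=P-O; wx=q@X; wy=q@Y
hsv=cv2.cvtColor(im,cv2.COLOR_RGB2HSV)
o=(cv2.inRange(hsv,(8,180,120),(24,255,255))>0)&(abs(wy)<.04)&(wx<-.05)&(wx>-.13)&(P[...,2]<.13)&(P[...,2]>.09)
print(o.sum(),"tab wx",np.percentile(wx[o],[1,50,99]).round(4),"wy",np.percentile(wy[o],[1,50,99]).round(4),"z",np.percentile(P[o][:,2],[1,50,99]).round(4))
dk=(abs(wx+.096)<.02)&(wy<-.03)&(wy>-.05)&(d>0); print("deck z",np.median(P[dk][:,2]))
l=(wx>-.04)&(wx<0)&(abs(wy)<.05); print("lid z",np.median(P[l][:,2]))
lid=(abs(wy)<.1)&(P[...,2]>.12)&(P[...,2]<.14)&(wx>-.08); print("lid front",np.percentile(wx[lid],1))
print("tool",(np.array(robot.read_position())-O)@np.c_[X,Y,Z],robot.read_t())
E
```

```text
1578 tab wx [-0.1165 -0.0962 -0.0772] wy [-0.0161 -0.0012  0.0137] z [0.1157 0.1189 0.1207]
deck z 0.3214485803383316
lid z 0.13390910447340754
lid front -0.06247731472214272
tool [-0.12027953 -0.00023585  0.19909039] 8.9083
```

View pics/wrist2.png

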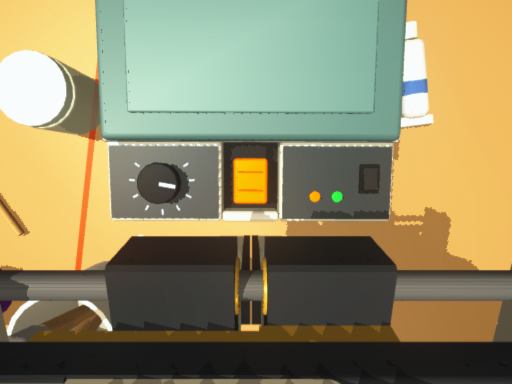

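The wrist view agrees: the tab centre is at warmer (-96,-1), z 118, seen at (251,181). The open question is where the fingertips really are, so I'll read them from the wrist depth.

```bash
python3 - <<'E'
from h import *
im,d=robot.grab_frame("wrist"); T=np.array(robot.camera_info("wrist")["T_tool_cam"]); P=wcloud(d,T)
c=robot.camera_info("wrist"); f=192/np.tan(np.radians(c["vfov"])/2)
pc=np.linalg.inv(T)@[0,0,0,1]; print("TCP pix",c["cx"]+f*pc[0]/pc[2],c["cy"]+f*pc[1]/pc[2], pc[2])
for v in (190,215,225,232,238,242,250,260,300,340): print(v,[(u,P[v,u].round(3).tolist(),round(float(d[v,u]),3)) for u in (180,238,245,250,262,)])
print(robot.read_grip_width())
E
python3 -c "
import cv2
for a in ('scene1','scene2'):
    im=cv2.imread('pics/%s.png'%a)[130:250,240:380]; cv2.imwrite('pics/%sz.png'%a,cv2.resize(im,None,fx=5,fy=5,interpolation=2))"
```

```text
TCP pix 248.55615372167807 224.82429228861707 0.20759263874712977
190 [(180, [-0.001, -0.063, 0.093], 0.297), (238, [0.002, -0.01, 0.081], 0.285), (245, [0.002, -0.004, 0.08], 0.284), (250, [0.002, 0.001, 0.081], 0.285), (262, [0.002, 0.011, 0.08], 0.284)]
215 [(180, [-0.024, -0.063, 0.089], 0.3), (238, [-0.025, -0.01, 0.091], 0.302), (245, [-0.025, -0.004, 0.09], 0.301), (250, [-0.025, 0.001, 0.091], 0.302), (262, [-0.025, 0.012, 0.09], 0.301)]
225 [(180, [-0.071, -0.086, 0.188], 0.408), (238, [0.074, 0.001, -0.195], 0.0), (245, [-0.072, -0.006, 0.189], 0.409), (250, [-0.071, 0.001, 0.187], 0.407), (262, [-0.071, 0.016, 0.188], 0.408)]
232 [(180, [-0.079, -0.086, 0.185], 0.407), (238, [-0.08, -0.014, 0.187], 0.41), (245, [-0.08, -0.006, 0.187], 0.41), (250, [-0.08, 0.001, 0.186], 0.409), (262, [-0.08, 0.016, 0.187], 0.409)]
238 [(180, [0.038, -0.018, -0.11], 0.091), (238, [0.009, -0.005, -0.043], 0.164), (245, [0.009, -0.002, -0.041], 0.165), (250, [-0.088, 0.001, 0.186], 0.411), (262, [0.01, 0.007, -0.046], 0.161)]
242 [(180, [0.037, -0.018, -0.112], 0.089), (238, [0.01, -0.005, -0
[... 230 characters left out ...]
, -0.055], 0.152), (250, [-0.102, 0.001, 0.182], 0.41), (262, [0.009, 0.007, -0.056], 0.151)]
260 [(180, [0.037, -0.016, -0.122], 0.08), (238, [0.034, -0.002, -0.116], 0.087), (245, [0.009, -0.001, -0.066], 0.142), (250, [-0.115, 0.001, 0.18], 0.413), (262, [0.034, 0.004, -0.116], 0.087)]
300 [(180, [0.028, -0.016, -0.126], 0.079), (238, [0.027, -0.002, -0.123], 0.082), (245, [0.024, -0.0, -0.119], 0.087), (250, [0.023, 0.001, -0.118], 0.087), (262, [0.074, 0.001, -0.195], 0.0)]
340 [(180, [0.021, -0.015, -0.131], 0.076), (238, [0.022, -0.002, -0.132], 0.075), (245, [0.022, -0.0, -0.132], 0.075), (250, [0.021, 0.001, -0.131], 0.076), (262, [0.021, 0.004, -0.131], 0.076)]
0.003547443100075907
```

View pics/scene2z.png

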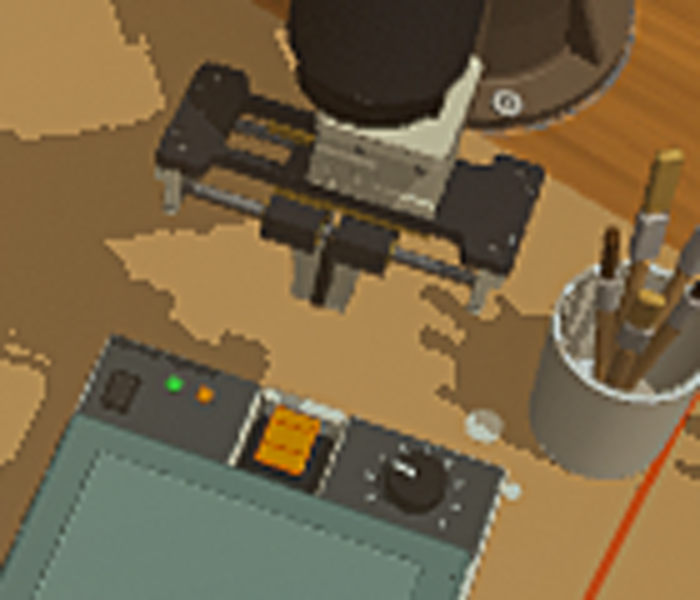

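View pics/scene1z.png

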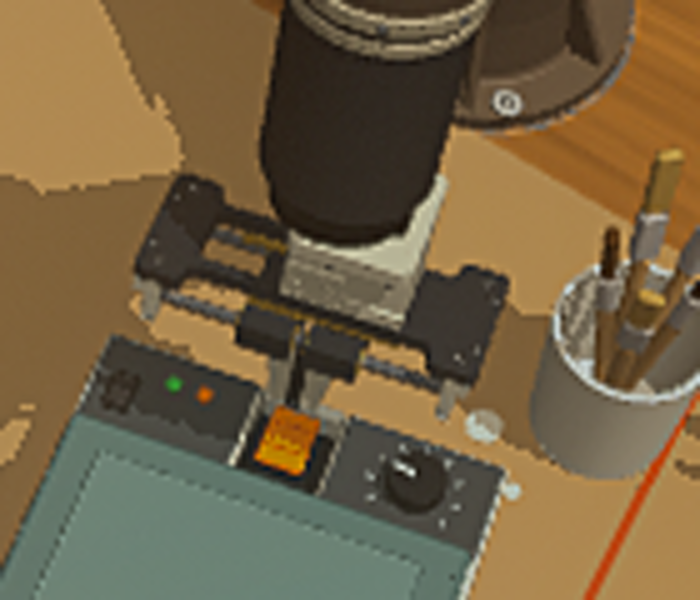

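Wrist depth puts the visible finger ends about 41 mm short of the stated TCP (rows 238 and below, against a predicted 225). I'll cross-check with the scene camera's depth.

```bash
python3 - <<'E'
from h import *
z=np.load("scene2.npz"); P=cloud("scene",z["d"])
M=np.eye(4); M[:3,:3]=robot.read_tcp_rot(); p=np.array(robot.read_position()); M[:3,3]=p
q=(P-p)@M[:3,:3]
s=(z["d"]>0)&(abs(q[...,0])<.013)&(abs(q[...,1])<.025)&(q[...,2]>-.12)&(q[...,2]<.03)
print(s.sum(),np.percentile(q[s][:,2],[50,90,95,99,100]).round(4)); v,u=np.nonzero(s)
i=np.argsort(q[s][:,2])[-8:]; print([(u[k],v[k],q[s][k].round(3).tolist()) for k in i])
print("TCP pixel",proj("scene",p), "p",p, "41mm back",proj("scene",p-.041*M[:3,2]))
im,d=robot.grab_frame("top"); P=cloud("top",d); q=(P-p)@M[:3,:3]
s=(d>0)&(abs(q[...,0])<.05)&(abs(q[...,1])<.11)&(q[...,2]>-.2)&(q[...,2]<.03); print("top",s.sum(),np.percentile(q[s][:,2],[1,50,99]) if s.sum() else 0)
E
```

```text
102 [-0.0578 -0.0402 -0.0389 -0.0355 -0.0347]
[(np.int64(306), np.int64(191), [0.012, -0.008, -0.039]), (np.int64(304), np.int64(190), [0.01, -0.001, -0.039]), (np.int64(305), np.int64(191), [0.012, -0.005, -0.039]), (np.int64(301), np.int64(189), [0.01, 0.008, -0.038]), (np.int64(302), np.int64(190), [0.011, 0.004, -0.037]), (np.int64(308), np.int64(192), [0.01, -0.013, -0.036]), (np.int64(299), np.int64(189), [0.009, 0.013, -0.036]), (np.int64(304), np.int64(191), [0.01, -0.002, -0.035])]
TCP pixel [[302.6149029  196.25752066]] p [0.41990551 0.12327717 0.19928501] 41mm back [[304.72177489 186.85636049]]
top 353 [-0.14791193 -0.14252313 -0.11285601]
```

Both cameras agree that the real fingertips are about 39 mm behind the reported TCP (scene -36 to -39 mm, wrist -41 mm, side faces at ±9.5 mm as expected). I'll offset the commands by that and press in small force-checked steps.

```bash
cat >> h.py <<'E'
L=.039
def tip(x,z,a): # command for real fingertip centre at warmer (x,z), tilt a deg
    return W(x,z)+L*R(a)[:,2]
def lid_angle(n):
    im,d=robot.grab_frame(n); P=cloud(n,d); q=P-O; wx=q@X; wy=q@Y
    hsv=cv2.cvtColor(im,cv2.COLOR_RGB2HSV)
    s=(d>0)&(abs(wy)<.12)&(wx>-.09)&(wx<.2)&(P[...,2]>.1)&(P[...,2]<.32)&(hsv[...,0]>55)&(hsv[...,0]<100)&(hsv[...,1]>30)
    if s.sum()<30: return im,d,None,s.sum()
    x=np.c_[wx[s],P[s][:,2]]; x=x-x.mean(0); v=np.linalg.svd(x,full_matrices=False)[2][0]
    if v[1]<0: v=-v
    return im,d,np.arctan2(v[1],-v[0]),s.sum()
E
python3 - <<'E'
from h import *
robot.servo_line(tip(-.09,.150,10),speed=.15); robot.servo_line(tip(-.09,.126,10),speed=.08); print(robot.read_t(),F())
for h in np.arange(.122,.1085,-.002):
    robot.servo_line(tip(-.09,h,10),speed=.03); fs=np.mean([F() for _ in range(4)],0)
    z=float(np.array(robot.read_position())[2]+L*np.cos(np.radians(10)))
    im,d,a,n=lid_angle("scene"); print(round(h,4),round(robot.read_t(),2),round(z,4),fs.round(2),"lid",a,n)
    if a is not None and a>.1 and a<2.5: break
E
```

```text
10.25 [-0.17  0.46  0.82]
0.122 10.58 0.1223 [0.26 0.45 0.77] lid 0.00035173141018792387 4199
0.12 10.88 0.12 [-0.2  -0.33  0.44] lid 0.0003462915137766938 4200
0.118 11.18 0.1178 [ 0.38 -0.26  1.06] lid 0.04791851493300733 4300
0.116 11.48 0.1159 [-0.32  0.2   1.13] lid 0.3231499009990037 4714
```

Released, earlier than expected, which puts the real tip offset nearer 35 mm. I'll back off and look at the lid.

```bash
sed -i 's/^L=.039/L=.035/' h.py; python3 - <<'E'
from h import *
robot.servo_line(tip(-.10,.15,10),speed=.15); robot.servo_line(tip(-.13,.20,10),speed=.25)
for n in("scene","top"):
    im,d,a,k=lid_angle(n); print(n,robot.read_t(),"angle",a,k); cv2.imwrite(f"pics/{n}3.png",im[:,:,::-1])
print(F())
def C(th,r=.160,dn=.011):
    e=np.array([-np.cos(th),np.sin(th)]);n=np.array([np.sin(th),np.cos(th)]); return np.array([.1,.118])+r*e-dn*n
for a in(20,25,30,35,40,45):
  m=np.array([np.cos(np.radians(a)),np.sin(np.radians(a))]); t=np.array([m[1],-m[0]])
  for th in(.75,1.05,1.3,1.6,1.85):
    rtc=C(th)+.01*t if th<np.pi/2-np.radians(a) else C(th,.15)
    k=robot.ik(tip(*(rtc-.0095*m),a),R(a)); print(a,th,rtc.round(3),None if k is None else np.round(k))
E
```

```text
scene 12.3333 angle 0.7694396961392782 4691
top 12.3833 angle 0.7417761346249623 1242
[-0.73 -1.   -0.52]
20 0.75 [-0.021  0.21 ] [ 44.  -5. -42.  16. -36.  51.]
20 1.05 [0.014 0.242] [ 42.  -3. -34.  13. -41.  55.]
20 1.3 [0.049 0.26 ] [ 40.   0. -28.  12. -44.  59.]
20 1.6 [0.093 0.268] [ 38.   5. -22.  10. -45.  62.]
20 1.85 [0.131 0.265] [ 36.   8. -18.  10. -45.  64.]
25 0.75 [-0.02  0.21] [ 45.  -7. -49.  25. -28.  41.]
25 1.05 [0.015 0.242] [ 43.  -5. -41.  20. -33.  48.]
25 1.3 [0.049 0.26 ] [ 41.  -2. -35.  18. -36.  52.]
25 1.6 [0.093 0.268] [ 39.   2. -29.  16. -37.  56.]
25 1.85 [0.131 0.265] [ 37.   6. -25.  15. -37.  59.]
30 0.75 [-0.02  0.21] [ 42.  -9. -57.  41. -19.  28.]
30 1.05 [0.016 0.243] [ 42.  -7. -49.  32. -25.  38.]
30 1.3 [0.049 0.26 ] [ 41.  -4. -43.  28. -27.  43.]
30 1.6 [0.093 0.268] [ 39.  -0. -36.  25. -28.  48.]
30 1.85 [0.131 0.265] [ 37.   4. -32.  23. -28.  51.]
35 0.75 [-0.019  0.211] None
35 1.05 [0.016 0.243] [ 35.  -9. -58.  55. -13.  20.]
35 1.3 [0.049 0.26 ] [ 37.  -6. -52.  46. -16.  28.]
35 1.6 [0.093 0.268] [ 36.  -2. -46.  41. -17.  33.]
35 1.85 [0.131 0.265] [ 35.   2. -42.  40. -17.  35.]
40 0.75 [-0.018  0.211] None
40 1.05 [0.016 0.243] None
40 1.3 [0.049 0.26 ] None
40 1.6 [0.093 0.268] None
40 1.85 [0.131 0.265] None
45 0.75 [-0.017  0.212] None
45 1.05 [0.016 0.243] None
45 1.3 [0.049 0.26 ] None
45 1.6 [0.093 0.268] None
45 1.85 [0.131 0.265] None
```

View pics/scene3.png

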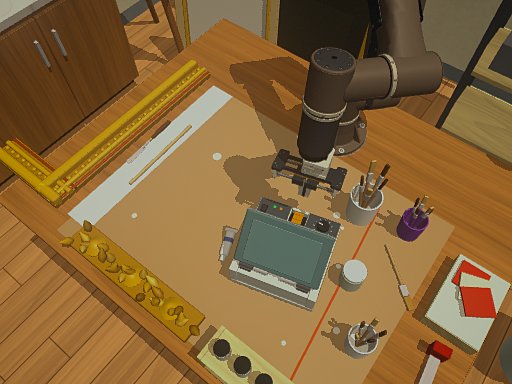

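The lid stands at about 0.75–0.77 rad in both views, its front edge near row 215 in the scene view. Next, a slow push along the arc at 20° tilt.

```bash
cat >> h.py <<'E'
def C(th,r=.160,dn=.011):
    e=np.array([-np.cos(th),np.sin(th)]);n=np.array([np.sin(th),np.cos(th)]); return np.array([.1,.118])+r*e-dn*n
A=20
def push(th,back=0):
    m=np.array([np.cos(np.radians(A)),np.sin(np.radians(A))]); t=np.array([m[1],-m[0]])
    rtc=C(th)+.014*t if th<np.pi/2-np.radians(A) else C(th,.146)
    return tip(*(rtc-(.0095+back)*m),A)
E
python3 - <<'E'
from h import *
robot.goto(push(.72,.05),R(A)); print(robot.read_t(),F())
robot.servo_line(push(.76),speed=.06); print(robot.read_t(),F())
for th in(.9,1.1,1.3):
    robot.servo_line(push(th),speed=.045); f=F(); im,d,a,n=lid_angle("scene"); print(th,round(robot.read_t(),2),f,"lid",a,n)
cv2.imwrite("pics/scene4.png",im[:,:,::-1])
im,d=robot.grab_frame("wrist"); cv2.imwrite("pics/wrist4.png",im[:,:,::-1])
E
```

```text
12.775 [-0.19  0.12 -0.39]
13.85 [-0.71 -0.21 -0.1 ]
0.9 14.55 [-1.91  0.24  0.19] lid 0.9069672017286469 4499
1.1 15.46 [-1.41  0.65 -0.22] lid 1.0965303930892558 3999
1.3 16.34 [ 0.34 -0.   -0.44] lid 1.2757446832872321 2996
```

View pics/scene4.png

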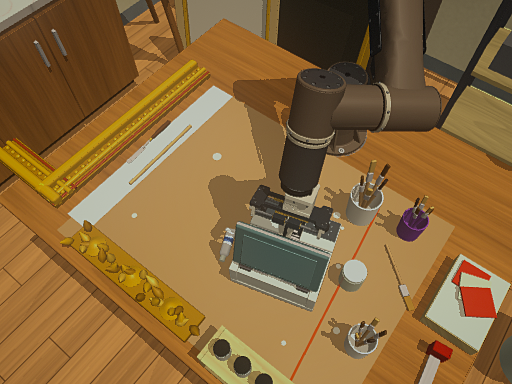

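View pics/wrist4.png

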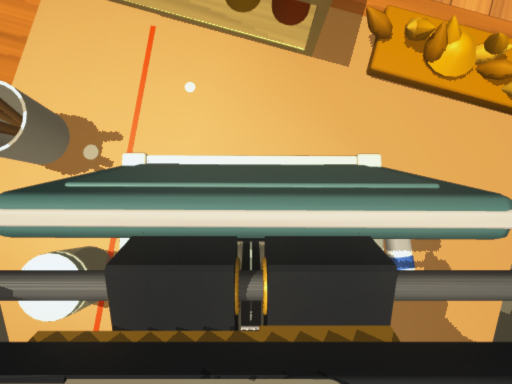

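The lid follows the fingertips (1.28 rad against 1.30 commanded), with its edge at the finger ends, row 235 in the wrist view. Continuing to the stop with small steps.

```bash
python3 - <<'E'
from h import *
for th in(1.5,1.7,1.78,1.82,1.84,1.86,1.875):
    robot.servo_line(push(th),speed=.045 if th<1.75 else .025); f=np.mean([F() for _ in range(3)],0).round(2); im,d,a,n=lid_angle("top"); print(th,round(robot.read_t(),2),f,f@X,"lid",a,n)
    if f@X<-5: break
im,d,a,n=lid_angle("scene"); cv2.imwrite("pics/scene5.png",im[:,:,::-1]); print(a,n)
im,d=robot.grab_frame("wrist"); cv2.imwrite("pics/wrist5.png",im[:,:,::-1])
E
```

```text
1.5 17.24 [ 0.45 -0.34  0.26] 0.33885106219446376 lid 3.07753665668321 41
1.7 18.09 [ 0.47 -0.06 -0.13] 0.4352547557419899 lid 0.15555665278157663 55
1.78 18.76 [0.04 1.18 0.06] 0.36370254770159177 lid 2.039111118150781 50
1.82 19.19 [0.45 0.17 0.36] 0.47942611366113336 lid 0.09203550494962962 31
1.84 19.51 [-0.24 -0.38 -1.  ] -0.3354450022356562 lid None 27
1.86 19.82 [-11.92  -1.88   7.11] -11.97643764452072 lid None 28
0.5831260150761004 492
```

View pics/scene5.png

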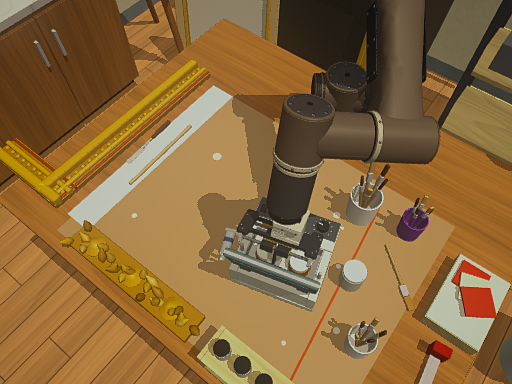

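View pics/wrist5.png

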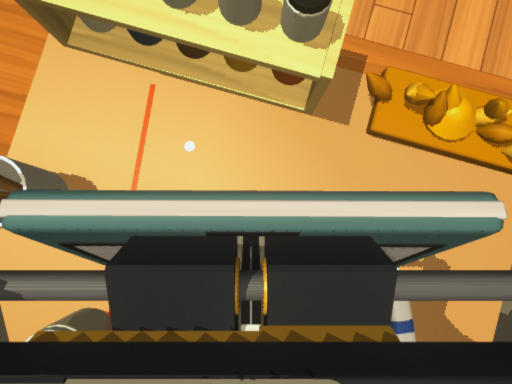

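The force rose to 12 N at 1.86, so the lid is at its stop. I'll take the hand away and check.

```bash
python3 - <<'E'
from h import *
p=np.array(robot.read_position())
robot.servo_line(p-.07*X+.0*Z,speed=.06)
robot.servo_line(p-.17*X+.12*Z,speed=.2); print(robot.read_t(),F())
robot.dwell(1.)
for n in("scene","top","wrist"):
    M=wrist_pose(); im,d=robot.grab_frame(n); cv2.imwrite(f"pics/{n}6.png",im[:,:,::-1])
    P=wcloud(d,M) if n=="wrist" else cloud(n,d); q=P-O; wx=q@X; wy=q@Y
    s=(d>0)&(abs(wy)<.11)&(wx>.03)&(wx<.2)&(P[...,2]>.17)&(P[...,2]<.3)
    x=np.c_[wx[s],P[s][:,2]]; print(n,len(x),x.min(0).round(3),x.max(0).round(3))
    hi=x[:,1]>.15
    if len(x)>30:
        x0=x-np.median(x,0); v=np.linalg.svd(x0,full_matrices=False)[2][0]; v=v*np.sign(v[1]); print("  angle",np.arctan2(v[1],-v[0]))
print("expected edge",C(1.85),C(1.85,.16,-.012),robot.read_t())
E
```

```text
22.2 [-0.68  0.28 -0.22]
scene 1155 [0.129 0.17 ] [0.155 0.278]
  angle 1.6362948269930326
top 1374 [0.097 0.17 ] [0.153 0.28 ]
  angle 1.9197791025032998
wrist 20410 [0.098 0.17 ] [0.151 0.277]
  angle 1.901447252486204
expected edge [0.13352041 0.27483553] [0.15562974 0.26849695] 23.35
```

View pics/scene6.png

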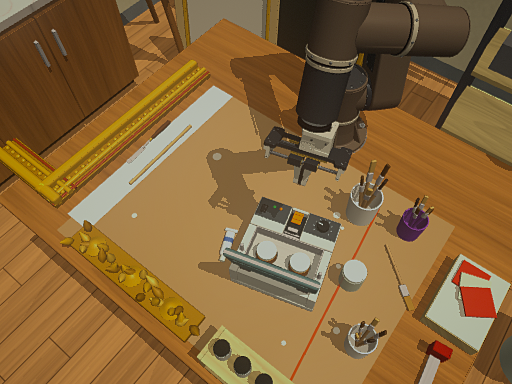

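View pics/wrist6.png

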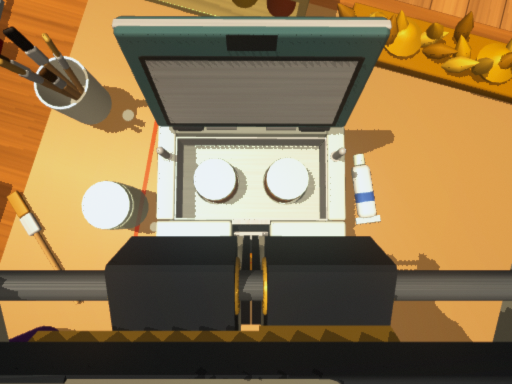

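View pics/top6.png

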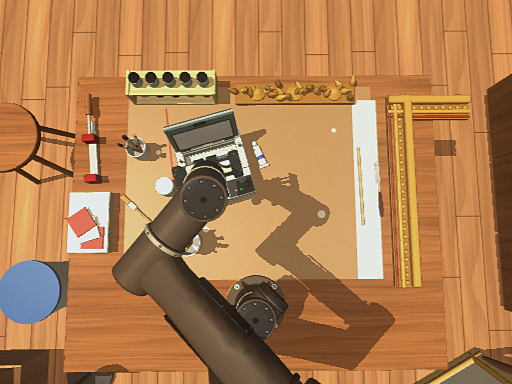

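The lid is open, with its edge at x 129–155 mm, z 278 against 134–156, 275 expected at the stop. Both jars are in their wells at (266,252) and (299,261). One last look at the knob before handing in.

```bash
python3 -c "
import cv2,numpy as np
a=[cv2.resize(cv2.imread('pics/%s.png'%n)[205:250,300:350],None,fx=7,fy=7,interpolation=2) for n in ('scene0','scene6')]
cv2.imwrite('pics/knob.png',np.hstack(a))"
```

```text
(no output)
```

View pics/knob.png

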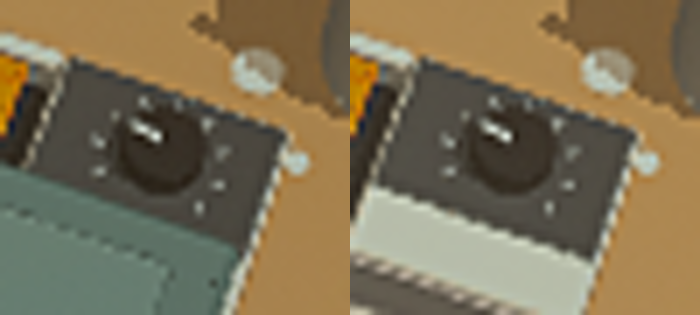

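The pointer is unchanged: (147,130) before, (497-350,130) after.

```bash
python3 -c "
from rig import robot
print(robot.read_t(),robot.read_force()); robot.job_done()"
```

```text
23.35 [0.66680695 0.40135717 0.2407213 ]
the job is handed in; nothing more can be done
```

The warmer is open and handed in at 23.35 s: I pressed the orange tab, the lid popped up to about 0.75 rad, and I pushed it slowly back to its stop with the shut fingertips. The contact force rose to about 12 N there, and I then took the hand clear.

**Final checks:**
- **Lid:** one second after I let go, the lid's edge was within a few millimetres of where it should be at 1.85 rad. Direct angle fits disagreed (top 1.92, wrist 1.90, scene 1.64 rad), because each view mixes several faces of the lid. I relied on the edge position and the contact force at the stop instead.
- **Everything else:** the thermostat pointer had not moved, and both glue jars stood in their wells. The clear jar, paint tube and pots looked undisturbed in the pictures. The force reading at the end was only noise.

**What went wrong on the way:** the first press met nothing, because the real fingertips sit about 35–39 mm behind the reported TCP. I confirmed that with wrist and scene depth and corrected for it. The latch then let go about 4 mm earlier than the first correction predicted, so I used 35 mm for the push.

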